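# Release the ball into the catch tray of the fair-stand demonstrator

## Task

Push the grey catch tray along its track, all the way to the end in front of the lane that holds the ball. Then press down the paddle of that lane's rocking lever so that its gate lifts and the ball rolls into the tray, and let the lever go so that the gate shuts again. Never touch or lift the ball or the roller, leave the roller waiting behind its own gate, and leave the other things on the table where they stand.

Things in the scene. Friction and masses are not known exactly. Their poses are not given: they have to be found in the camera images.
- stand: fixed demonstrator: plywood board 280 x 490 x 6 mm with two white ramps side by side, sloping down 0.21 rad towards the robot. Origin on the table below the middle between their lower ends; x points up the ramps (away from the robot), y left, z up. Lanes at y = +58 (left) and -58 mm (right), 62 mm wide, from x = 0 to 150 mm. Gates at x = 30 mm. Lever pivot posts at y = +-128, up to z = 124 mm
- rocker_left (a joint): rocking lever of the left (+y) lane, rad: 0 at rest (gate shut), 0.55 at its stop (gate fully up); pressing the paddle down increases it. The ball passes above about 0.45. A spring returns it: 1 N on the paddle at rest, 3.5 N at the stop. Axis along the stand's x through y = +128, z = 115 mm of the stand; paddle outside this pivot, gate inside, in the lane
- rocker_right (a joint): rocking lever of the right (-y) lane, rad: 0 at rest (gate shut), 0.55 at its stop (gate fully up); pressing the paddle down increases it. The ball passes above about 0.45. A spring returns it: 1 N on the paddle at rest, 3.5 N at the stop. Axis along the stand's x through y = -128, z = 115 mm of the stand; paddle outside this pivot, gate inside, in the lane
- rocker_left_pad (a point): centre of the top of the left lever's paddle, a white plate 40 mm (stand's x) by 45 mm (y), 8 mm thick, at x = 30, y = +213, z = 119 mm of the stand at rest. It is 85 mm from the pivot, goes down 44 mm at the stop and tips outwards; the point turns with it
- rocker_right_pad (a point): centre of the top of the right lever's paddle, a white plate 40 mm (stand's x) by 45 mm (y), 8 mm thick, at x = 30, y = -213, z = 119 mm of the stand at rest. It is 85 mm from the pivot, goes down 44 mm at the stop and tips outwards; the point turns with it
- tray (a joint): place of the grey catch tray on its track in front of the ramps' lower ends, m along the stand's y: +0.058 = left end of the track, centred on the left lane, -0.058 = right end, centred on the right lane; starts near the middle. It slides stiffly (1.2 N, more when pushed fast), stays where it is left and cannot be lifted
- tray_in (a point): centre of the tray's inner floor, 13 mm above the table, at x = -31 mm of the stand; axes as the stand's. Tray 82 mm (x) by 86 mm (y) outside, walls 4 mm; its side walls (facing +-y) and far wall reach 44 mm above the table, the wall towards the robot 75 mm. The ground either side of it is free save for rails 9 mm high
- ball_center (a point): centre of the wooden ball, 36 mm across, about 35 g, that rests in one of the two lanes against the gate, about x = 50 mm, z = 81 mm of the stand. Which lane varies
- roller_center (a point): centre of the wooden roller, a cylinder 36 mm across and 54 mm long lying crosswise in the other lane against its gate
- brick: red plastic brick, 45 x 45 x 48 mm, standing on the baseboard beyond the left paddle; origin at the centre of its underside
- tape: roll of tape lying flat on the baseboard beyond the right paddle, 84 mm across, 24 mm high; origin at the centre of its underside
- mug: white mug, 76 mm across, 90 mm high, on the table left of the demonstrator; origin at the centre of its underside
- glue: white glue bottle, 44 mm across, 110 mm high, on the table right of the demonstrator; origin at the centre of its underside
- driver: screwdriver lying on the table right of the demonstrator; origin under its middle
- ball: the ball itself (turns as it rolls: use ball_center)
- roller: the roller itself (turns as it rolls: use roller_center)
Things that resemble listed ones, but are neither listed nor needed, are in the scene too. Leave any blue or pink look-alike of the ball alone.

How it is judged:
By the outcome, as a careful person would: the job done as asked, in the order asked, and still so for the second after the job is handed in, with the robot touching nothing.
It also fails if it takes over 58 s, if anything falls off the work surface, if the arm or the gripper's body presses on something with over 40 N, if the wrist force passes 120 N, or if a joint passes its speed limit or range.

## Robot

A 6-joint arm with a two-finger parallel gripper is mounted at the origin on the work surface. World frame = base frame: x ahead of the robot, y to its left, z up, the work surface at z = 0. Lengths are in m, angles in rad, forces in N, time in s.
With the tool pointing down it reaches from about 0.225 to 0.875 m from the base axis. Payload 3.4 kg.
Tool frame: the origin (TCP) lies at the very end of the fingers, on their centre line; the grasp point (between the pads) lies 19 mm behind it; z points along the fingers, y is the line along which they close (so a half turn about z gives the same grasp; the last joint's range is limited). The gripper opens to 85 mm and grips with 20 to 120 N. Pads are 22 mm wide; open, the fingers measure 114 mm over their backs; the gripper's body (76 mm by 85 mm) begins 54 mm behind the grasp point. The pads swing forward as they close: fully open they stand 13 mm farther back than shut.
Start: joints at [1.214, 0.276, 1.505, -0, 1.361, -0.121], TCP at [0.134, 0.559, 0.231] pointing down, gripper open.
Joint ranges: [-2.89, 2.89], [-0.75, 2.08], [0.22, 2.7], [-1.18, 4.32], [0.11, 2.71], [-2.7, 2.7]. Speed limits (rad/s): [2.57, 2.57, 3.14, 3.14, 3.14, 3.14].

## Interface

Orientations are given as a unit quaternion [w, x, y, z].
In Python, from rig import get_state, optics, sign_off gives the robot as it stands.
- The arm moves only by the tool send_rows, never from a script. Its argument "increments" is a list of rows, each an object with "gripper": the gripper's target within -1 to 1 (shut at 1, half-way at 0, fully open at -1); "linear": the shift along the world's x, y, z in m, a list of three; "delta_rot": the turn, a rotation vector about the world's x, y, z in rad, a list of three. In form: [{"gripper": gripper, "linear": [dx, dy, dz], "delta_rot": [rx, ry, rz]}, ...]. A call has 1 to 8 rows; each row is the pose to reach, as a shift and turn from the pose commanded when the call began; what a row does not reach only later rows make up. A row lasts 1/10 s, in which the tool goes at most 50 mm and 8.59 degrees, less where a joint would pass 70% of its speed; a pose out of reach is approached as far as the arm can. A call with a gripper value outside its range is refused whole. The fingers move at their own pace and stop on an object; "newtons" is the grip in N (left out, the last holds). Time passes only in rows, so rows that repeat a pose let the fingers close. It gives the time, the measured TCP pose, the force, the opening and the grip force at its end, in the units of the state.
- get_state(): the state, without advancing time (a new reading comes with each control period).
- optics.get_image(name): name is "scene" or "top" or "wrist"; returns a dict with "pixels" (384x512x3 uint8, blue, green, red), "K" (3x3 intrinsics, pixels), "k1" (the pictures are not rectified: a ray, as slopes to the right and down, at radius r is drawn at 1 + k1 r^2 times it, then the intrinsics apply), "rvec" (rotation vector, rad) and "tvec" (3), from world to camera coordinates, as OpenCV has them; the wrist camera has in their place "T_tool_cam" (4x4, takes a point from camera to tool coordinates, whose origin is the TCP and whose axes are the flange's). Camera axes: x right, y down, z forward; pixel columns grow to the right and rows downward; lengths in m; the calibration is good to about 2 mm. A picture is of the moment at which its call begins: read the wrist's pose just before it. There is no depth.
- sign_off(): hands the job in; it is judged then, once.
The state is a dict: "clock": time; "qpos": joint angles; "qd": joint speeds; "effort": joint torques, N m; "position": TCP position; "ee_rot": TCP orientation; "contact_force": force on the tool from outside, world axes, zero at the start; "moment": the same for the moment, N m; "width": finger opening in m; "gripper_force": force on a finger pad.
Only numpy, scipy, OpenCV 4.12 (cv2) and the standard library are available. Lean on these libraries where they do the work, as an engineer would, in place of code of your own. Each camera call takes 0.05 s, during which the arm holds its last target. There are 200 camera calls.

## Working session

There is one attempt and no reset: what is moved stays moved. The work goes in short steps, Python scripts to look and compute and a tool call to move; the robot and the scene stay as the last step left them, time stands still between calls to the robot, and variables do not carry over. Pictures are saved under pics/ and viewed, at most 10 in all, crops included, and the job is handed in when it is done.

Besides the shell and the picture viewer there is one more tool, called after "Emit:" in YAML: its name, and indented under it one key for each argument. send_rows: Moves the arm, as the interface text tells. Its arguments: {"type":"object","properties":{"increments":{"type":"array"},"newtons":{"type":"number"}},"required":["increments"]}

```bash
mkdir -p pics; python3 - <<'E'
from rig import get_state, optics
import cv2,numpy as np,pickle
s=get_state();print(s)
d={}
for n in("scene","top"):
    im=optics.get_image(n);d[n]=im
    cv2.imwrite(f"pics/{n}0.png",im["pixels"]);print(n,im["K"],im["k1"],im["rvec"],im["tvec"])
pickle.dump(d,open("d0.pkl","wb"))
E
```

```text
{'clock': 0.0, 'qpos': array([ 1.21397715e+00,  2.76596297e-01,  1.50614622e+00,  3.05693190e-05,
        1.36071804e+00, -1.20997158e-01]), 'qd': array([ 2.91568548e-04, -1.73445856e-05,  2.34833131e-04,  9.74444149e-04,
        9.21320710e-04,  1.22149181e-04]), 'effort': array([-3.08517365e-04, -4.16777050e+01, -2.45797223e+01, -1.36876946e-05,
        1.12489332e-02,  6.88169266e-06]), 'position': array([0.13414715, 0.55857704, 0.23043377]), 'ee_rot': array([-2.35533131e-04,  1.17641106e-01,  9.93055737e-01, -9.03887223e-04]), 'contact_force': array([-0.44127828,  0.2407791 ,  1.15825763]), 'moment': array([-0.04792852, -0.05751551,  0.00770663]), 'gripper_force': 0.0, 'width': 0.08552889137090171}
scene [[431.73321434   0.         256.9425757 ]
 [  0.         431.73321434 188.11515036]
 [  0.           0.           1.        ]] -0.1034680424049358 [ 1.67626202  1.62204817 -0.82163451] [-0.02952076 -0.27612801  1.60360977]
top [[486.10186076   0.         251.68740073]
 [  0.         486.10186076 189.89577187]
 [  0.           0.           1.        ]] -0.162109788213748 [ 2.20470644 -2.15591411  0.07668592] [-0.02367514  0.59149341  1.58252984]
```

```bash
ls pics
```

```text
scene0.png
top0.png
```

View pics/scene0.png

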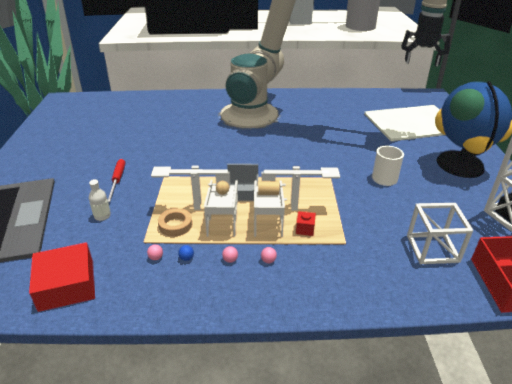

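View pics/top0.png

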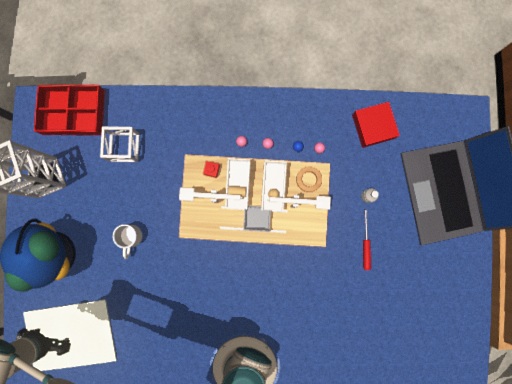

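The ball is in the robot's right lane: scene (223,187), top (272,193). The roller is in the left lane. The paddles are at top (187,194) and (323,202), and the grey tray is near top (258,218).

```bash
cat > h.py <<'E'
import cv2,numpy as np
def ray(im,u,v):
    K=im["K"];p=(np.array([u,v])-K[:2,2])/K[0,0]
    q=cv2.undistortPoints(np.array([[[u,v]]],float),K,np.array([im["k1"],0,0,0.]))[0,0]
    R=cv2.Rodrigues(np.array(im["rvec"],float))[0];t=np.array(im["tvec"],float).ravel()
    return -R.T@t, R.T@np.array([q[0],q[1],1])
def onz(im,u,v,z):
    o,d=ray(im,u,v);return o+d*(z-o[2])/d[2]
def proj(im,P):
    return cv2.projectPoints(np.array(P,float).reshape(-1,3),np.array(im["rvec"],float),np.array(im["tvec"],float),im["K"],np.array([im["k1"],0,0,0.]))[0][:,0]
E
python3 - <<'E'
from h import *;import pickle
d=pickle.load(open("d0.pkl","rb"));im=d["top"];a=im["pixels"]
hsv=cv2.cvtColor(a,cv2.COLOR_BGR2HSV)
wood=cv2.inRange(hsv,(10,50,120),(30,255,255));wood[:140]=0;wood[260:]=0;wood[:,:170]=0;wood[:,345:]=0
c=max(cv2.findContours(cv2.morphologyEx(wood,cv2.MORPH_CLOSE,np.ones((9,9))),0,2)[0],key=cv2.contourArea)
b=cv2.boxPoints(cv2.minAreaRect(c));print("board",b)
P=np.array([onz(im,*p,.006) for p in b]);print(P.round(3),[np.linalg.norm(P[i]-P[i-1]).round(3) for i in range(4)],P.mean(0))
w=cv2.inRange(hsv,(0,0,200),(180,40,255))
for x0,x1 in((176,198),(312,335)):
    m=np.zeros_like(w);m[180:215,x0:x1]=w[180:215,x0:x1]
    for cc in cv2.findContours(m,0,2)[0]:
        if cv2.contourArea(cc)>20: print(cv2.boundingRect(cc),cv2.minAreaRect(cc))
cv2.imwrite("pics/c1.png",cv2.resize(a[145:255,170:340],None,fx=4.5,fy=4.5,interpolation=cv2.INTER_CUBIC))
E
```

```text
board [[178.41992 237.51341]
 [183.52142 153.84886]
 [330.34137 162.80128]
 [325.23987 246.46584]]
[[ 0.429  0.23   0.006]
 [ 0.71   0.222  0.006]
 [ 0.69  -0.273  0.006]
 [ 0.41  -0.259  0.006]] [np.float64(0.489), np.float64(0.281), np.float64(0.495), np.float64(0.281)] [ 0.55971717 -0.01990561  0.006     ]
(179, 187, 19, 14) ((188.11065673828125, 193.7827911376953), (18.107147216796875, 12.403396606445312), 5.194429397583008)
(312, 196, 18, 13) ((320.5, 202.0), (12.0, 17.0), 90.0)
```

View pics/c1.png

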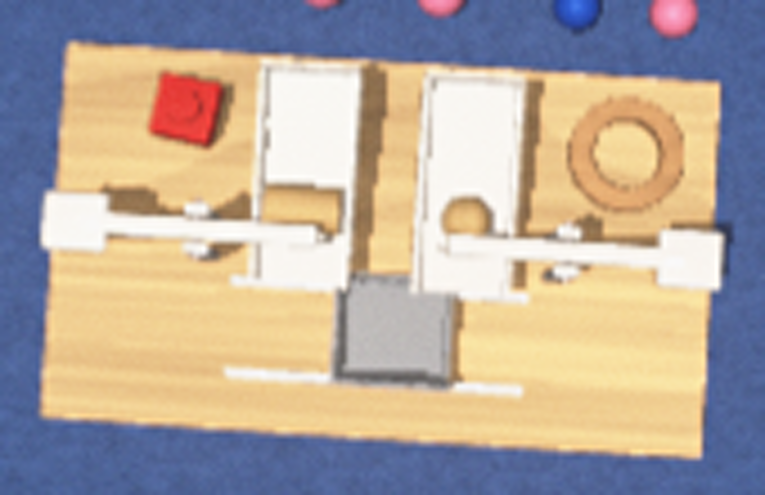

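The crop confirms the ball in the right lane. The pad centres are at crop (75,220) and (691,260), and the tray spans (335..455, 278..383), near the middle of its track.

```bash
python3 - <<'E'
from h import *;import pickle
d=pickle.load(open("d0.pkl","rb"));im=d["top"]
f=lambda x,y,z:onz(im,170+(x+.5)/4.5-.5,145+(y+.5)/4.5-.5,z)
L=f(75,220,.119);R=f(691,260,.119);print(L,R,np.linalg.norm(L-R))
yv=(L-R)/np.linalg.norm(L-R);xv=np.array([yv[1],-yv[0],0]);print("yaw",np.arctan2(-yv[0],yv[1]))
O=(L+R)/2-.03*xv;O[2]=0;print("O",O)
S=lambda p:O+p[0]*xv+p[1]*yv+np.array([0,0,p[2]])
loc=lambda P:((P-O)@xv,(P-O)@yv)
B=np.array([.5597,-.0199,.006]);print("board ctr local",loc(B))
for z in (.044,.075): print("tray corners",z,[np.round(loc(f(x,y,z)),3) for x,y in((338,278),(457,292),(455,385),(333,378))])
print("ball",loc(f(467,217,.081+.01)))
for n in d:
    q=proj(d[n],[S((.03,.213,.119)),S((.03,-.213,.119)),S((.05,-.058,.081)),S((-.031,0,.013)),S((-.072,.043,.075)),S((-.072,-.043,.075))]);print(n,q.round(1).tolist())
for p in((.03,-.213,.119),(-.031,0.043,.03),(-.031,-.058,.03),(-.031,.1,.03)):print(p,S(p).round(4))
E
```

```text
[0.56880535 0.19218372 0.119     ] [ 0.55060383 -0.23379829  0.119     ] 0.4263706882404979
yaw -0.042702403539673764
O [ 0.52973194 -0.0195266   0.        ]
board ctr local (np.float64(0.029956683228429024), np.float64(0.0009062612185953008))
tray corners 0.044 [array([0.005, 0.031]), array([ 0.   , -0.056]), array([-0.067, -0.059]), array([-0.067,  0.029])]
tray corners 0.075 [array([0.004, 0.03 ]), array([-0.001, -0.055]), array([-0.066, -0.057]), array([-0.067,  0.029])]
ball (np.float64(0.051690881659830976), np.float64(-0.05790892573819794))
scene [[329.9, 171.6], [160.4, 170.3], [221.9, 187.6], [246.0, 190.5], [261.8, 163.7], [230.6, 163.5]]
top [[186.3, 193.5], [323.1, 202.4], [273.3, 193.6], [253.4, 218.2], [239.1, 229.9], [266.1, 231.6]]
(0.03, -0.213, 0.119) [ 0.5506 -0.2336  0.119 ]
(-0.031, 0.043, 0.03) [0.5006 0.0248 0.03  ]
(-0.031, -0.058, 0.03) [ 0.4963 -0.0762  0.03  ]
(-0.031, 0.1, 0.03) [0.503  0.0817 0.03  ]
```

Emit:
send_rows:
  increments:
    - {"gripper": 1, "linear": [0.025, -0.034, 0], "delta_rot": [0, 0, 0.05]}
    - {"gripper": 1, "linear": [0.05, -0.069, 0], "delta_rot": [0, 0, 0.1]}
    - {"gripper": 1, "linear": [0.075, -0.103, 0], "delta_rot": [0, 0, 0.15]}
    - {"gripper": 1, "linear": [0.1, -0.137, 0], "delta_rot": [0, 0, 0.193]}
    - {"gripper": 1, "linear": [0.125, -0.172, 0], "delta_rot": [0, 0, 0.193]}
    - {"gripper": 1, "linear": [0.15, -0.206, 0], "delta_rot": [0, 0, 0.193]}
    - {"gripper": 1, "linear": [0.175, -0.24, 0], "delta_rot": [0, 0, 0.193]}
    - {"gripper": 1, "linear": [0.2, -0.274, 0], "delta_rot": [0, 0, 0.193]}
  newtons: 40

```text
clock: 0.9
position: [0.3348, 0.2835, 0.2311]
ee_rot: [-0.0, 0.021, 1.0, -0.0]
contact_force: [0.4, 0.9, -0.3]
width: 0.0004
gripper_force: 0.0
```

Emit:
send_rows:
  increments:
    - {"gripper": 1, "linear": [0.025, -0.034, 0], "delta_rot": [0, 0, 0]}
    - {"gripper": 1, "linear": [0.05, -0.069, 0], "delta_rot": [0, 0, 0]}
    - {"gripper": 1, "linear": [0.075, -0.103, 0], "delta_rot": [0, 0, 0]}
    - {"gripper": 1, "linear": [0.1, -0.137, 0], "delta_rot": [0, 0, 0]}
    - {"gripper": 1, "linear": [0.125, -0.172, 0], "delta_rot": [0, 0, 0]}
    - {"gripper": 1, "linear": [0.15, -0.206, 0], "delta_rot": [0, 0, 0]}
    - {"gripper": 1, "linear": [0.154, -0.212, 0], "delta_rot": [0, 0, 0]}
    - {"gripper": 1, "linear": [0.154, -0.212, 0], "delta_rot": [0, 0, 0]}

```text
clock: 1.7
position: [0.4886, 0.0721, 0.2307]
ee_rot: [-0.001, 0.023, 1.0, 0.0]
contact_force: [-0.5, 0.9, -0.3]
width: 0.0001
gripper_force: 0.0
```

```bash
python3 -c "
from rig import optics
print(optics.get_image('wrist')['T_tool_cam'])"
```

```text
[[ 1.15482843e-03 -9.45994305e-01 -3.24181186e-01  8.46485170e-02]
 [ 9.99997852e-01  5.34513687e-04  2.00251920e-03  7.41698868e-04]
 [-1.72109247e-03 -3.24182802e-01  9.45992890e-01 -1.43318507e-01]
 [ 0.00000000e+00  0.00000000e+00  0.00000000e+00  1.00000000e+00]]
```

Emit:
send_rows:
  increments:
    - {"gripper": 1, "linear": [0, 0, -0.04], "delta_rot": [0, 0, 0]}
    - {"gripper": 1, "linear": [0, 0, -0.08], "delta_rot": [0, 0, 0]}
    - {"gripper": 1, "linear": [0, 0, -0.11], "delta_rot": [0, 0, 0]}

```text
clock: 2.05
position: [0.4859, 0.0748, 0.1196]
ee_rot: [-0.001, 0.02, 1.0, 0.0]
contact_force: [0.1, -0.2, -0.6]
width: -0.0001
gripper_force: 0.0
```

Emit:
send_rows:
  increments:
    - {"gripper": 1, "linear": [0, 0, -0.03], "delta_rot": [0, 0, 0]}
    - {"gripper": 1, "linear": [0, 0, -0.06], "delta_rot": [0, 0, 0]}
    - {"gripper": 1, "linear": [0, 0, -0.08], "delta_rot": [0, 0, 0]}
    - {"gripper": 1, "linear": [0, 0, -0.093], "delta_rot": [0, 0, 0]}
    - {"gripper": 1, "linear": [0, 0, -0.093], "delta_rot": [0, 0, 0]}

```text
clock: 2.55
position: [0.4856, 0.0747, 0.0269]
ee_rot: [-0.002, 0.02, 1.0, 0.0]
contact_force: [-0.7, 1.0, 0.4]
width: 0.0002
gripper_force: 0.0
```

Emit:
send_rows:
  increments:
    - {"gripper": 1, "linear": [-0.0004, -0.01, 0], "delta_rot": [0, 0, 0]}
    - {"gripper": 1, "linear": [-0.0009, -0.02, 0], "delta_rot": [0, 0, 0]}
    - {"gripper": 1, "linear": [-0.0013, -0.03, 0], "delta_rot": [0, 0, 0]}
    - {"gripper": 1, "linear": [-0.0017, -0.04, 0], "delta_rot": [0, 0, 0]}
    - {"gripper": 1, "linear": [-0.002, -0.046, 0], "delta_rot": [0, 0, 0]}
    - {"gripper": 1, "linear": [-0.0022, -0.052, 0], "delta_rot": [0, 0, 0]}
    - {"gripper": 1, "linear": [-0.0025, -0.058, 0], "delta_rot": [0, 0, 0]}
    - {"gripper": 1, "linear": [-0.0027, -0.064, 0], "delta_rot": [0, 0, 0]}

```text
clock: 3.35
position: [0.4858, 0.0087, 0.0284]
ee_rot: [0.0, 0.021, 1.0, 0.0]
contact_force: [0.2, 1.5, 1.5]
width: 0.0002
gripper_force: 0.7
```

Emit:
send_rows:
  increments:
    - {"gripper": 1, "linear": [-0.0002, -0.006, 0], "delta_rot": [0, 0, 0]}
    - {"gripper": 1, "linear": [-0.0005, -0.012, 0], "delta_rot": [0, 0, 0]}
    - {"gripper": 1, "linear": [-0.0008, -0.018, 0], "delta_rot": [0, 0, 0]}
    - {"gripper": 1, "linear": [-0.0009, -0.021, 0], "delta_rot": [0, 0, 0]}
    - {"gripper": 1, "linear": [-0.001, -0.023, 0], "delta_rot": [0, 0, 0]}
    - {"gripper": 1, "linear": [-0.001, -0.023, 0], "delta_rot": [0, 0, 0]}

```text
clock: 3.95
position: [0.4844, -0.0142, 0.0282]
ee_rot: [-0.0, 0.021, 1.0, -0.0]
contact_force: [0.1, -1.1, -0.1]
width: -0.0003
gripper_force: 0.0
```

```bash
python3 - <<'E'
from rig import get_state, optics
import cv2
print(get_state()["contact_force"],get_state()["position"])
im=optics.get_image("top");cv2.imwrite("pics/c2.png",cv2.resize(im["pixels"][145:255,170:340],None,fx=4.5,fy=4.5,interpolation=cv2.INTER_CUBIC))
E
```

```text
[ 0.13777741 -1.0855476  -0.05443209] [ 0.48437343 -0.01422981  0.02820164]
```

View pics/c2.png

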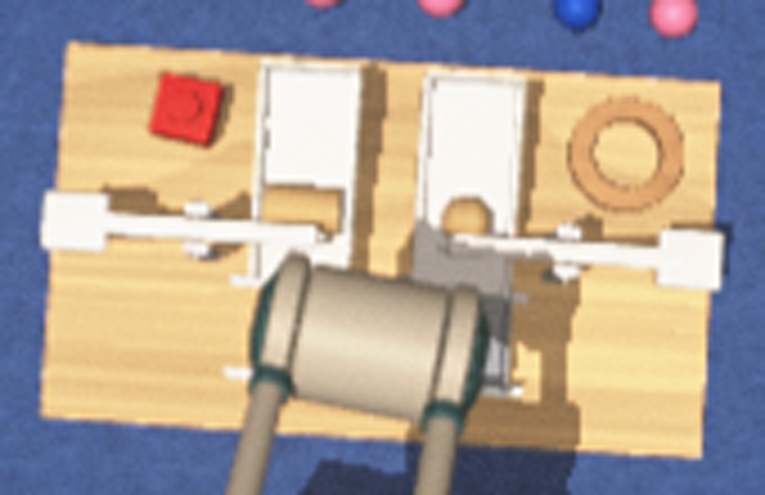

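The tray's right edge is at crop x≈508 and the track ends near 522, so the tray is almost there. I'll creep until the force rises.

Emit:
send_rows:
  increments:
    - {"gripper": 1, "linear": [0, -0.002, 0], "delta_rot": [0, 0, 0]}
    - {"gripper": 1, "linear": [0, -0.004, 0], "delta_rot": [0, 0, 0]}
    - {"gripper": 1, "linear": [0, -0.004, 0], "delta_rot": [0, 0, 0]}

```text
clock: 4.3
position: [0.4841, -0.0179, 0.0282]
ee_rot: [-0.001, 0.021, 1.0, 0.0]
contact_force: [-0.8, 0.3, -0.5]
width: -0.0002
gripper_force: 0.3
```

Emit:
send_rows:
  increments:
    - {"gripper": 1, "linear": [0, -0.0015, 0], "delta_rot": [0, 0, 0]}
    - {"gripper": 1, "linear": [0, -0.003, 0], "delta_rot": [0, 0, 0]}
    - {"gripper": 1, "linear": [0, -0.003, 0], "delta_rot": [0, 0, 0]}

```text
clock: 4.6
position: [0.4841, -0.019, 0.0282]
ee_rot: [-0.0, 0.022, 1.0, 0.002]
contact_force: [-0.0, 9.2, 0.7]
width: -0.0
gripper_force: 4.1
```

The force rises to 9 N at the expected end position, so the tray is at its stop. Next I back off, lift and go above the right paddle.

Emit:
send_rows:
  increments:
    - {"gripper": 1, "linear": [0, 0.012, 0], "delta_rot": [0, 0, 0]}
    - {"gripper": 1, "linear": [0, 0.025, 0], "delta_rot": [0, 0, 0]}
    - {"gripper": 1, "linear": [0, 0.025, 0.04], "delta_rot": [0, 0, 0]}
    - {"gripper": 1, "linear": [0, 0.025, 0.08], "delta_rot": [0, 0, 0]}
    - {"gripper": 1, "linear": [0, 0.025, 0.12], "delta_rot": [0, 0, 0]}
    - {"gripper": 1, "linear": [0, 0.025, 0.16], "delta_rot": [0, 0, 0]}
    - {"gripper": 1, "linear": [0, 0.025, 0.182], "delta_rot": [0, 0, 0]}
    - {"gripper": 1, "linear": [0, 0.025, 0.182], "delta_rot": [0, 0, 0]}

```text
clock: 5.4
position: [0.4871, 0.0044, 0.2141]
ee_rot: [0.004, 0.021, 1.0, -0.001]
contact_force: [-0.4, 0.4, 0.2]
width: 0.0002
gripper_force: 0.0
```

Emit:
send_rows:
  increments:
    - {"gripper": 1, "linear": [0.011, -0.04, 0], "delta_rot": [0, 0, 0]}
    - {"gripper": 1, "linear": [0.022, -0.08, 0], "delta_rot": [0, 0, 0]}
    - {"gripper": 1, "linear": [0.033, -0.12, 0], "delta_rot": [0, 0, 0]}
    - {"gripper": 1, "linear": [0.044, -0.16, 0], "delta_rot": [0, 0, 0]}
    - {"gripper": 1, "linear": [0.055, -0.2, 0], "delta_rot": [0, 0, 0]}
    - {"gripper": 1, "linear": [0.066, -0.238, 0], "delta_rot": [0, 0, 0]}
    - {"gripper": 1, "linear": [0.066, -0.238, 0], "delta_rot": [0, 0, 0]}

```text
clock: 6.1
position: [0.5516, -0.2384, 0.2081]
ee_rot: [-0.001, 0.023, 1.0, -0.001]
contact_force: [-0.6, 0.2, 0.3]
width: -0.0001
gripper_force: 0.0
```

```bash
python3 - <<'E'
from rig import get_state, optics
import cv2,numpy as np
s=get_state();print(s["contact_force"],s["position"])
a=optics.get_image("top")["pixels"][145:255,170:340];b=optics.get_image("scene")["pixels"][130:250,140:350]
c=[cv2.resize(i,(480,300),interpolation=cv2.INTER_CUBIC) for i in(a,b)]
cv2.imwrite("pics/c3.png",np.vstack(c))
E
```

```text
[-0.61659436  0.203342    0.31240907] [ 0.55162031 -0.23838512  0.20805013]
```

View pics/c3.png

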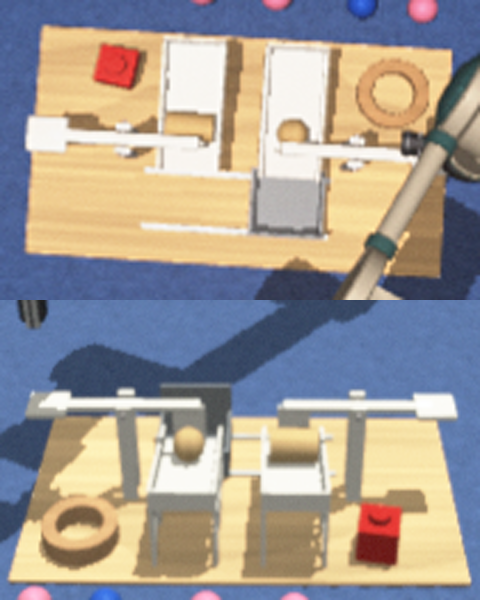

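The top view shows the tray in front of the right lane, at the end of the rails. The ball and roller are still behind their gates, and the gripper is above the right paddle. Now I press.

Emit:
send_rows:
  increments:
    - {"gripper": 1, "linear": [0, 0, -0.04], "delta_rot": [0, 0, 0]}
    - {"gripper": 1, "linear": [0, 0, -0.075], "delta_rot": [0, 0, 0]}
    - {"gripper": 1, "linear": [0, 0, -0.085], "delta_rot": [0, 0, 0]}
    - {"gripper": 1, "linear": [0, 0, -0.095], "delta_rot": [0, 0, 0]}
    - {"gripper": 1, "linear": [0, 0, -0.105], "delta_rot": [0, 0, 0]}
    - {"gripper": 1, "linear": [0, 0, -0.115], "delta_rot": [0, 0, 0]}
    - {"gripper": 1, "linear": [0, 0, -0.124], "delta_rot": [0, 0, 0]}
    - {"gripper": 1, "linear": [0, 0, -0.13], "delta_rot": [0, 0, 0]}

```text
clock: 7.0
position: [0.5513, -0.2341, 0.0804]
ee_rot: [0.001, 0.021, 1.0, -0.0]
contact_force: [0.3, 0.7, 2.7]
width: 0.0002
gripper_force: 1.5
```

Emit:
send_rows:
  increments:
    - {"gripper": 1, "linear": [0, 0, -0.003], "delta_rot": [0, 0, 0]}
    - {"gripper": 1, "linear": [0, 0, -0.003], "delta_rot": [0, 0, 0]}
    - {"gripper": 1, "linear": [0, 0, -0.003], "delta_rot": [0, 0, 0]}
    - {"gripper": 1, "linear": [0, 0, -0.003], "delta_rot": [0, 0, 0]}
    - {"gripper": 1, "linear": [0, 0, -0.003], "delta_rot": [0, 0, 0]}
    - {"gripper": 1, "linear": [0, 0, -0.003], "delta_rot": [0, 0, 0]}
    - {"gripper": 1, "linear": [0, 0, -0.003], "delta_rot": [0, 0, 0]}
    - {"gripper": 1, "linear": [0, 0, -0.003], "delta_rot": [0, 0, 0]}

```text
clock: 7.8
position: [0.5509, -0.2342, 0.0775]
ee_rot: [0.0, 0.021, 1.0, -0.0]
contact_force: [0.2, -1.7, 2.4]
width: 0.0004
gripper_force: 1.5
```

```bash
python3 - <<'E'
from rig import get_state, optics
import cv2,numpy as np
s=get_state();print(s["contact_force"],s["position"])
a=optics.get_image("top")["pixels"][145:255,170:340];b=optics.get_image("scene")["pixels"][130:250,140:350]
c=[cv2.resize(i,(480,300),interpolation=cv2.INTER_CUBIC) for i in(a,b)]
cv2.imwrite("pics/c4.png",np.vstack(c))
E
```

```text
[ 0.17026409 -1.72804363  2.36670141] [ 0.55094013 -0.23424708  0.0774657 ]
```

View pics/c4.png

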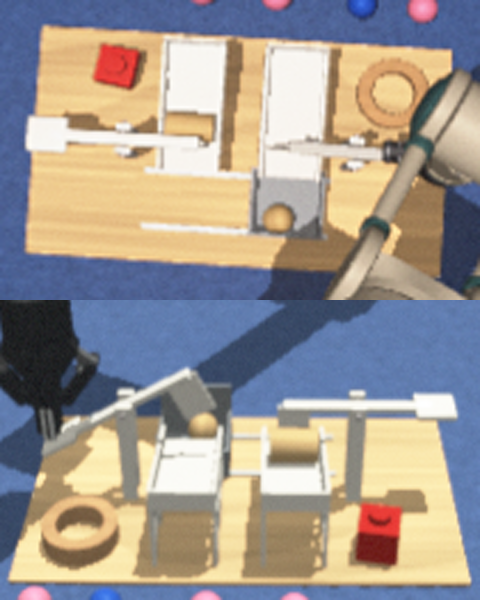

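The gate is up and the ball has left the lane. It shows inside the tray in the top view at (277,218). I'll let the lever go gently.

Emit:
send_rows:
  increments:
    - {"gripper": 1, "linear": [0, 0, 0.01], "delta_rot": [0, 0, 0]}
    - {"gripper": 1, "linear": [0, 0, 0.02], "delta_rot": [0, 0, 0]}
    - {"gripper": 1, "linear": [0, 0, 0.03], "delta_rot": [0, 0, 0]}
    - {"gripper": 1, "linear": [0, 0, 0.04], "delta_rot": [0, 0, 0]}
    - {"gripper": 1, "linear": [0, 0, 0.055], "delta_rot": [0, 0, 0]}
    - {"gripper": 1, "linear": [0, 0, 0.085], "delta_rot": [0, 0, 0]}
    - {"gripper": 1, "linear": [0, 0, 0.12], "delta_rot": [0, 0, 0]}
    - {"gripper": 1, "linear": [0, 0, 0.15], "delta_rot": [0, 0, 0]}

```text
clock: 8.7
position: [0.5504, -0.2329, 0.2292]
ee_rot: [0.0, 0.021, 1.0, 0.001]
contact_force: [1.8, -0.0, -0.7]
width: -0.0001
gripper_force: 0.0
```

Emit:
send_rows:
  increments:
    - {"gripper": 1, "linear": [0, -0.04, 0], "delta_rot": [0, 0, 0]}
    - {"gripper": 1, "linear": [0, -0.08, 0], "delta_rot": [0, 0, 0]}
    - {"gripper": 1, "linear": [0, -0.1, 0], "delta_rot": [0, 0, 0]}
    - {"gripper": 1, "linear": [0, -0.1, 0], "delta_rot": [0, 0, 0]}
    - {"gripper": 1, "linear": [0, -0.1, 0], "delta_rot": [0, 0, 0]}
    - {"gripper": 1, "linear": [0, -0.1, 0], "delta_rot": [0, 0, 0]}

```text
clock: 9.3
position: [0.5504, -0.3322, 0.2271]
ee_rot: [-0.0, 0.021, 1.0, 0.001]
contact_force: [-0.1, 0.3, 0.8]
width: -0.0
gripper_force: 0.0
```

```bash
python3 - <<'E'
from rig import get_state, optics
from h import *
s=get_state();print(s["contact_force"],s["position"])
t=optics.get_image("top");a=t["pixels"][145:255,170:340];b=optics.get_image("scene")["pixels"][130:250,140:350]
print("ball in tray world",onz(t,170+277/480*170,145+218/300*110,.04))
c=[cv2.resize(i,(480,300),interpolation=cv2.INTER_CUBIC) for i in(a,b)]
cv2.imwrite("pics/c5.png",np.vstack(c))
E
```

```text
[-0.09775744  0.3182988   0.76107505] [ 0.55044855 -0.33215463  0.22708819]
ball in tray world [ 0.47755249 -0.06645722  0.04      ]
```

View pics/c5.png

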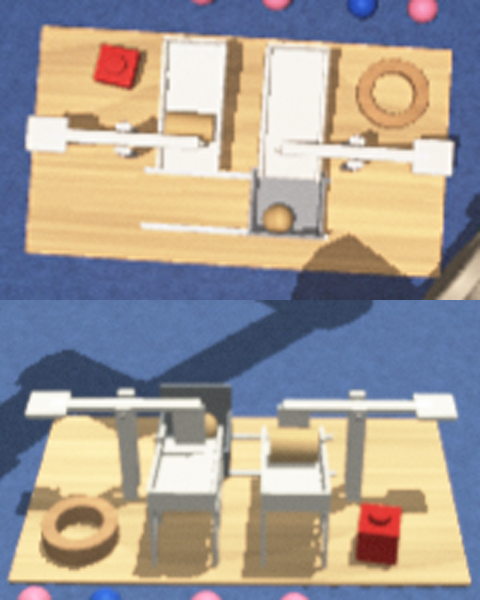

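The ball is at rest in the tray, top view (277,218). The right gate is shut again, the roller is still behind its own gate, and everything else is in place.

```bash
python3 -c "
from rig import sign_off
print(sign_off())"
```

```text
the job is handed in; nothing more can be done
None
```

The job is handed in at about 9 s on the robot's clock: the tray is at the right-hand end of its track, the ball is in it, the right gate is shut again, and in the last pictures the roller and the other things on the board stand where they were.

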